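# Shift the board feeder through its H-gate to the pegged feed speed

## Robot

A 7-joint arm with a two-finger parallel gripper is mounted at the origin on the work surface. World frame = base frame: x ahead of the robot, y to its left, z up, the work surface at z = 0. Lengths are in m, angles in rad, forces in N, time in s.
With the tool pointing down it reaches from about 0.4 to 0.85 m from the base axis. Payload 10.4 kg.
Tool frame: the origin (TCP) lies on the centre line of the jaws, within the pads' length; the fingertips stand 17 mm ahead of it and the grasp point (between the pads) lies 2 mm behind it; z points along the fingers, y is the direction in which the jaws open and shut (so a half turn about z gives the same grasp; the last joint's range is limited). The gripper opens to 87 mm and grips with 3 to 60 N. Pads are 19 mm wide; open, the fingers measure 117 mm over their backs; the gripper's body (75 mm by 190 mm) begins 51 mm behind the grasp point.
Start: joints at [-1.194, 0.332, -0.065, 1.46, 0.022, 1.35, -0.088], TCP at [0.243, 0.576, 0.24] pointing down, gripper open.
Joint ranges: [-2.6, 2.6], [-0.5, 2.12], [-1.47, 1.34], [0.16, 2.42], [-1.27, 4.41], [0.06, 2.06], [-2.6, 2.6]. Speed limits (rad/s): [2.22, 2.22, 2.79, 2.79, 3.14, 3.14, 3.14].

## Interface

Orientations are given as a unit quaternion [x, y, z, w].
In Python, from bench import r gives the robot as it stands.
- The arm moves only by the tool apply_moves, never from a script. Its argument "commands" is a list of rows, each an object with "rot": the turn, a rotation vector about the world's x, y, z in units of 180 degrees (1.0 is 180 degrees), a list of three; "linear": the shift along the world's x, y, z in units of 0.3 m (1.0 is 0.3 m), a list of three; "grip": the closure, from -1 (fully open) to 1 (shut). A call has 1 to 20 rows; each row is the pose to reach, as a shift and turn from the pose commanded when the call began, turning the shorter way round; what a row does not reach only later rows make up. A row lasts 1/10 s, in which the tool goes at most 50 mm and 8.59 degrees, less where a joint would pass 70% of its speed; a pose out of reach is approached as far as the arm can. A call with a number of a shift or a turn outside -1 to 1 is refused whole. A call with a gripper value outside its range is refused whole. The fingers move at their own pace and stop on an object; "newtons" is the grip in N (left out, the last holds). Time passes only in rows, so rows that repeat a pose let the fingers close. It gives the time, the measured TCP pose, the force and the opening at its end, in the units of the state.
- r.read_state(): the state, without advancing time (a new reading comes with each control period).
- r.camera(name): name is "side" or "top"; returns a dict with "frame" (480x640x3 uint8, red, green, blue), "mtx" (3x3 intrinsics, pixels), "extrinsics" (4x4, takes a point from world to camera coordinates). Camera axes: x right, y down, z forward; pixel columns grow to the right and rows downward; lengths in m; the calibration is good to about 2 mm. A picture is of the moment at which its call begins. There is no depth.
- r.close_job(): hands the job in, once; it reports no verdict.
Trained networks look in a picture, given as the dict that the camera call returned (one of the last four; its "shot" number tells which), for a name from the list of things; names that differ only in an ending like _2 or _b are one class to them, and where a whole thing is asked for, a point or a joint stands for the part that bears it (a point fixed in the world has none). Each returns a list of dicts, best first, with "p" (0 to 1); they miss things now and then, are a little off and sometimes report something else, mostly with a low value. They report only what shows in the picture. A call takes as long as a camera call.
- r.search_frame(thing, picture): "bbox" ([left, top, width, height] in pixels, round what is visible of it).
- r.spot_point(thing, picture): "location" ([column, row] in pixels: a listed point, or the origin of a listed thing).
The state is a dict: "time": time; "joint_positions": joint angles; "joint_vel": joint speeds; "joint_torque": joint torques, N m; "ee_pos": TCP position; "eef_rot": TCP orientation; "ft_force": force on the tool from outside, world axes, zero at the start; "torque": the same for the moment, N m; "width": finger opening in m.
Only numpy, scipy, OpenCV 4.12 (cv2) and the standard library are available. Lean on these libraries where they do the work, as an engineer would, in place of code of your own. Each camera call takes 0.05 s, during which the arm holds its last target. There are 200 camera calls.

## Task

Change the feed of the green board feeder: push its gear lever through the slots of the gate plate, fully home into the corner slot whose corner of the plate is marked by the upright wooden peg, then move clear. Only push the lever with the fingers, gently and without gripping it, and leave the sanding block, glue jar and hammer where they are.

Things in the scene. Friction and masses are not known exactly. Their poses are not given: they have to be found in the camera images.
- feeder: Fixed board feeder: green gearbox 170 (x) x 200 (y) x 90 mm, steel gate plate 150 x 170 mm on top, upper face 100 mm above the bench. Origin: on the bench below the gate's centre; z up. +x points to the grey motor, sticking out 230 mm from the origin, its top 98 mm above the bench. At -y a drive wheel, top 96 mm high, stands 118 to 154 mm from the origin over a board.
- gate (a point): Gate's centre on the plate's upper face; axes as the feeder's. Slots: a cross slot along y at x = 0, 22 mm wide; three slots along x, 20 mm wide, at y = -28, 0, +28 mm, crossing it. In them the lever's shaft centre reaches x = -23 to +23 mm. It changes slots only through the cross slot. Corner slots: the four end parts at y = -28 and +28. Tongues between slots have round noses.
- knob (a point): Centre of the black ball knob, 38 mm across, on the lever's 12 mm shaft, 145 mm from the pivot. Upright it is 175 mm above the bench over the gate's centre. Starts in the middle slot (y about 0, x -43 to +43 mm). Home in a corner slot it is about 43 mm (x) and 49 to 55 mm (y) from the gate's centre, 158 mm above the bench. Lever: no spring, stays where left, moves at 2 to 4 N at the knob.
- pivot (a point): The lever's pivot, inside the gearbox, 30 mm above the bench and 70 mm below the gate's centre.
- lever_along (a joint): Tilt of the lever along the feeder's x, rad: 0 in the cross slot, positive leaning to the feeder's +x; home is about +0.30 or -0.30 in a corner slot, and up to +-0.33 in the middle one.
- lever_side (a joint): Tilt of the lever along the feeder's y, rad: 0 in the middle slot, +0.365 to +0.41 in the slots at +y, -0.365 to -0.41 in those at -y (the rest is play); the cross slot's ends stop it at +-0.41.
- peg: Upright wooden dowel peg, 12 mm across and 22 mm tall, fixed on the gate plate in the corner that marks the wanted slot. Origin: centre of its foot, on the plate. It stands 43 mm along x and 52 mm along y from the gate's centre, on one of the four sides, straight below where the knob comes to be. The other three corners have flat dark steel plugs, 12 mm across and 3 mm tall.
- sanding_block: Loose cork and wood sanding block, 110 x 62 x 42 mm; origin under its centre. Leave it alone.
- glue: Loose glue jar, 52 mm across, 115 mm tall, standing; origin under its centre. Leave it alone.
- hammer: Loose hammer lying on the bench along its x; origin under it. Leave it alone.

How it is judged:
At the end, for the whole second after the job is handed in: The lever is at rest fully home in the pegged corner slot: knob centre within 14 mm, seen from above, of the peg and tilted at least 0.25 rad along the slot; the three loose things are within 20 mm of where they stood (horizontal distance between knob and peg below 0.014 m and (value of joint lever_along above 0.25 rad or value of joint lever_along below -0.25 rad) and velocity of joint lever_along between -0.05 and 0.05 rad/s and velocity of joint lever_side between -0.05 and 0.05 rad/s and distance of each of sanding_block, glue, hammer from where it was at the start of the episode below 0.02 m); the robot touches nothing.
It fails at once if a bystander is lifted, carried or shoved (moved more than 20 mm) (distance of any of sanding_block, glue, hammer from where it was at the start of the episode above 0.02 m).
It fails at once if the lever or feeder is gripped or forced (fingers press on it with more than 35 N) (contact force between the fingers and feeder above 35 N).
It also fails if it takes over 56 s, if anything falls off the work surface, if the arm or the gripper's body presses on something with over 40 N, if the wrist force passes 120 N, or if a joint passes its speed limit or range.

## Working session

There is one attempt and no reset: what is moved stays moved. The work goes in short steps, Python scripts to look and compute and a tool call to move; the robot and the scene stay as the last step left them, time stands still between calls to the robot, and variables do not carry over. Pictures are saved under pics/ and viewed, about 8 in all and at most 12, crops included, and the job is handed in when it is done.

Besides the shell and the picture viewer there is one more tool, called as a command line: name --argument value ..., lists and objects as JSON in quotes. apply_moves: Moves the arm, as the interface text tells. Its arguments: {"type":"object","properties":{"commands":{"type":"array","items":{"type":"object","properties":{"rot":{"type":"array","items":{"type":"number"}},"linear":{"type":"array","items":{"type":"number"}},"grip":{"type":"number"}}}},"newtons":{"type":"number"}},"required":["commands"]}

```bash
mkdir -p pics; ls
cat > h.py <<'E'
import numpy as np,cv2
from bench import r
def shots():
    return {n:r.camera(n) for n in("top","side")}
def proj(c,p):
    q=c["extrinsics"]@np.append(p,1);q=c["mtx"]@q[:3];return q[:2]/q[2]
def tri(cs,pxs):
    P=[np.array(c["mtx"])@np.array(c["extrinsics"])[:3] for c in cs]
    X=cv2.triangulatePoints(P[0],P[1],np.array(pxs[0],float).reshape(2,1),np.array(pxs[1],float).reshape(2,1))[:,0]
    return X[:3]/X[3]
def onz(c,px,z):
    E=np.array(c["extrinsics"]);d=E[:3,:3].T@np.linalg.inv(c["mtx"])@np.array([px[0],px[1],1.]);o=-E[:3,:3].T@E[:3,3]
    return o+d*(z-o[2])/d[2]
def save(n,img):
    cv2.imwrite("pics/"+n+".png",cv2.cvtColor(img,cv2.COLOR_RGB2BGR))
E
python3 - <<'E'
from h import *
np.set_printoptions(precision=4,suppress=True)
s=shots()
for n,c in s.items(): save(n+"0",c["frame"])
pts={}
for t in("gate","knob","peg","feeder","pivot","sanding_block","glue","hammer"):
    for n,c in s.items():
        L=r.spot_point(t,c)[:2];print(t,n,[(np.round(l["location"],1),round(l["p"],2)) for l in L])
        if L: pts[t,n]=L[0]["location"]
    if (t,"top") in pts and (t,"side") in pts: print("   ",tri([s["top"],s["side"]],[pts[t,"top"],pts[t,"side"]]))
st=r.read_state();print(st["time"],st["ee_pos"],st["eef_rot"],st["width"],st["ft_force"])
E
```

```text
pics
gate top [(array([369.6, 246.5]), 0.68)]
gate side [(array([376.5, 290.8]), 0.8)]
    [0.5707 0.0692 0.1012]
knob top [(array([386.2, 257.3]), 0.59)]
knob side [(array([213.1, 326.1]), 0.69)]
    [0.4018 0.091  0.2526]
peg top [(array([347.4, 278. ]), 0.63)]
peg side [(array([331.1, 293. ]), 0.59)]
    [0.5181 0.1082 0.1064]
feeder top [(array([366.1, 249.7]), 0.66)]
feeder side [(array([371.1, 325.7]), 0.83)]
    [0.5709 0.0684 0.0036]
pivot top []
pivot side []
sanding_block top [(array([259.2, 200. ]), 0.84)]
sanding_block side [(array([333.8, 220. ]), 0.76)]
    [0.6736 0.2676 0.0035]
glue top [(array([272.4, 356.1]), 0.81)]
glue side [(array([212.6, 324.2]), 0.86)]
    [0.3851 0.2405 0.0067]
hammer top []
hammer side [(array([207.6, 257.6]), 0.82)]
0.9 [0.2433 0.5757 0.2396] [0.1986 0.9801 0.0001 0.    ] 0.0872736716788531 [0.4623 0.1632 0.6075]
```

View pics/top0.png

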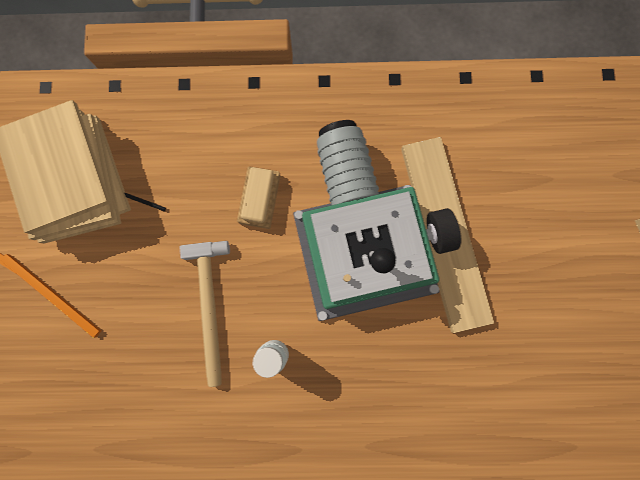

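View pics/side0.png

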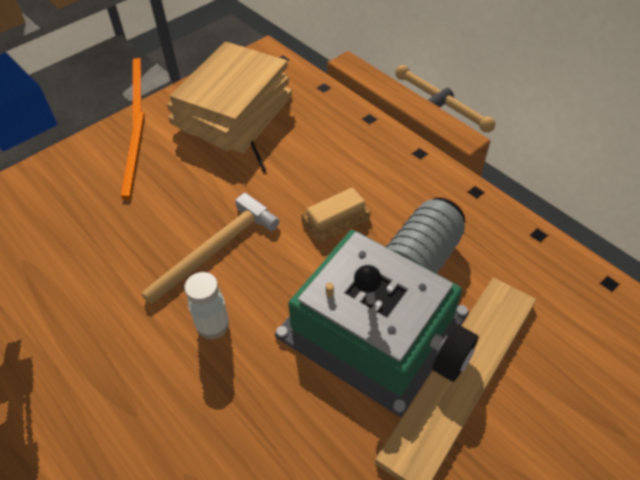

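The top view has the knob at (382,260), leaning to feeder −x. The peg is at (347,279), which is the feeder −x, +y corner, with plugs at (335,228), (395,214) and (408,264). The side view has the knob at (368,278) and the peg at (330,290). The network's side-view knob fix was wrong because it landed on the jar.

Run:
```python
from h import *
np.set_printoptions(precision=4,suppress=True)
s=shots();T,S=s["top"],s["side"]
print("knob",tri([T,S],[(382,260.5),(368,278)]))
a=[onz(T,p,.103) for p in((335,228),(395,214),(408,264))]  # (+,+),(+,-),(-,-)
b=[onz(S,p,.103) for p in((362,255),(423,288),(392,331))]
for q in(a,b):
    c=(q[0]+q[2])/2; vy=q[0]-q[1]; vx=q[1]-q[2]
    print("c",c,"yaw",np.arctan2(vx[1],vx[0]),np.arctan2(-vy[0],vy[1]),np.linalg.norm(vx),np.linalg.norm(vy))
print("pegtri",tri([T,S],[(347.5,278.5),(330,287)]))
print("mat",T["extrinsics"],S["extrinsics"])
c=(a[0]+a[2]+b[0]+b[2])/4
vx=a[1]-a[2]+b[1]-b[2];vy=a[0]-a[1]+b[0]-b[1]
y=np.mean([np.arctan2(vx[1],vx[0]),np.arctan2(-vy[0],vy[1])])
print("center",c,"yaw",y)
R=np.array([[np.cos(y),-np.sin(y)],[np.sin(y),np.cos(y)]])
print("peg local",R.T@(tri([T,S],[(347.5,278.5),(330,287)])[:2]-c[:2]))
print("knob local",R.T@(tri([T,S],[(382,260.5),(368,278)])[:2]-c[:2]))
```

```text
knob [0.5402 0.0604 0.1734]
c [0.57   0.0677 0.103 ] yaw 0.21027371411889828 0.21351396532956815 0.0858717977642301 0.10298574640796332
c [0.5698 0.0676 0.103 ] yaw 0.21671783790070173 0.22031012679818338 0.08615246011579893 0.10474330030272747
pegtri [0.5167 0.1091 0.1224]
mat [[-0.0158 -0.9997 -0.0165  0.1763]
 [-0.9912  0.0178 -0.131   0.5845]
 [ 0.1313  0.0143 -0.9912  0.7529]
 [ 0.      0.      0.      1.    ]] [[ 0.7369 -0.676  -0.0062 -0.3011]
 [-0.5368 -0.5795 -0.6132  0.4781]
 [ 0.411   0.4552 -0.7899  0.6916]
 [ 0.      0.      0.      1.    ]]
center [0.5699 0.0676 0.103 ] yaw 0.2152209147835097
peg local [-0.0432  0.0518]
knob local [-0.0306 -0.0007]
```

apply_moves --commands '[{"linear":[0.43,-0.87,0.03],"rot":[0,0,0.196],"grip":1},{"linear":[0.43,-0.87,0.03],"rot":[0,0,0.196],"grip":1},{"linear":[0.43,-0.87,0.03],"rot":[0,0,0.196],"grip":1},{"linear":[0.43,-0.87,0.03],"rot":[0,0,0.196],"grip":1},{"linear":[0.43,-0.87,0.03],"rot":[0,0,0.196],"grip":1},{"linear":[0.43,-0.87,0.03],"rot":[0,0,0.196],"grip":1},{"linear":[0.43,-0.87,0.03],"rot":[0,0,0.196],"grip":1},{"linear":[0.43,-0.87,0.03],"rot":[0,0,0.196],"grip":1},{"linear":[0.43,-0.87,0.03],"rot":[0,0,0.196],"grip":1}]' --newtons 5

```text
time: 1.9
ee_pos: [0.3716, 0.3157, 0.2486]
eef_rot: [-0.109, 0.994, 0.0, -0.0]
ft_force: [-0.2, 0.8, 0.9]
width: 0.023
```

apply_moves --commands '[{"linear":[0.427,-0.878,0],"grip":1},{"linear":[0.427,-0.878,0],"grip":1},{"linear":[0.427,-0.878,0],"grip":1},{"linear":[0.427,-0.878,0],"grip":1},{"linear":[0.427,-0.878,0],"grip":1},{"linear":[0.427,-0.878,0],"grip":1},{"linear":[0.427,-0.878,0],"grip":1},{"linear":[0.427,-0.878,0],"grip":1},{"linear":[0.427,-0.878,0],"grip":1}]'

```text
validation failed for argument at $.co...
```

Run:
```python
from h import *
s=shots()
im=np.hstack([s["top"]["frame"][150:390,250:500],s["side"]["frame"][150:390,250:500]])
save("a1",cv2.resize(im,None,fx=1.6,fy=1.6))
st=r.read_state();e=np.array(st["ee_pos"]);print(e)
for n,c in s.items(): print(n,proj(c,e+[0,0,-.017]))
```

```text
[0.37149262 0.31589981 0.24842828]
top [198.57369617 387.27484474]
side [143.15809752 207.79040847]
```

View pics/a1.png

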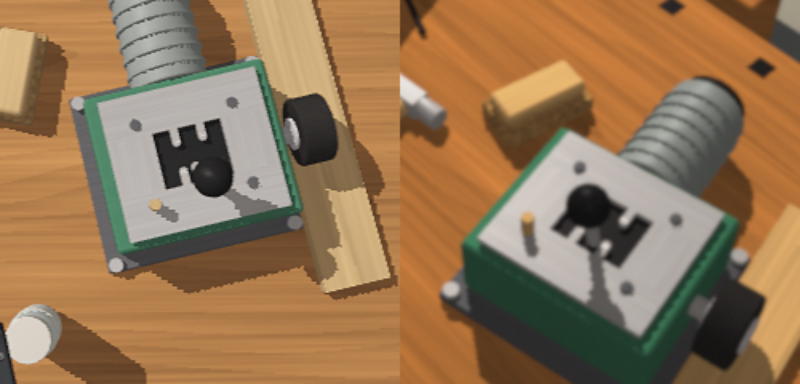

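The move was refused because the rows lacked "rot". The close-up confirms the layout: peg at feeder −x, +y and the knob leaning to −x in the middle slot. I'll resend with rot.

apply_moves --commands '[{"linear":[0.427,-0.878,0],"rot":[0,0,0],"grip":1},{"linear":[0.427,-0.878,0],"rot":[0,0,0],"grip":1},{"linear":[0.427,-0.878,0],"rot":[0,0,0],"grip":1},{"linear":[0.427,-0.878,0],"rot":[0,0,0],"grip":1},{"linear":[0.427,-0.878,0],"rot":[0,0,0],"grip":1},{"linear":[0.427,-0.878,0],"rot":[0,0,0],"grip":1},{"linear":[0.427,-0.878,0],"rot":[0,0,0],"grip":1},{"linear":[0.427,-0.878,0],"rot":[0,0,0],"grip":1},{"linear":[0.427,-0.878,0],"rot":[0,0,0],"grip":1}]'

```text
time: 2.9
ee_pos: [0.5001, 0.0531, 0.2483]
eef_rot: [-0.109, 0.994, 0.0, -0.0]
ft_force: [0.1, 0.7, -0.0]
width: 0.0006
```

Run:
```python
from h import *
s=shots()
im=np.hstack([s["top"]["frame"][150:390,250:500],s["side"]["frame"][150:390,250:500]])
save("a2",cv2.resize(im,None,fx=1.6,fy=1.6))
st=r.read_state();e=np.array(st["ee_pos"]);print(e)
for n,c in s.items(): print(n,(proj(c,e+[0,0,-.017])-[250,150])*1.6)
```

```text
[0.50004326 0.05302011 0.24846543]
top [232.20167839 217.18852462]
side [161.22758019 197.08444597]
```

View pics/a2.png

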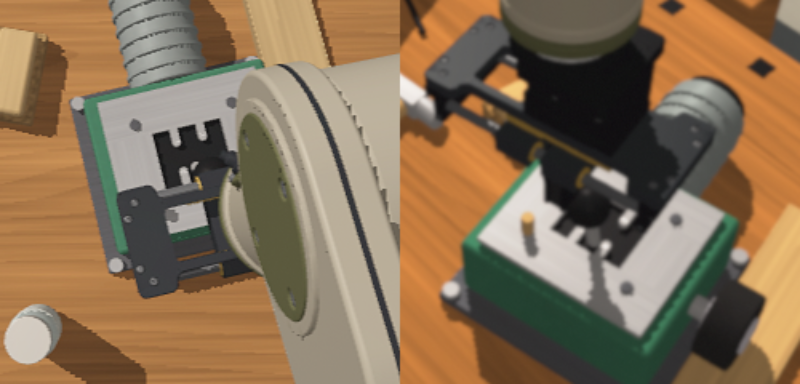

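apply_moves --commands '[{"linear":[0,0,-0.1],"rot":[0,0,0],"grip":1},{"linear":[0,0,-0.2],"rot":[0,0,0],"grip":1},{"linear":[0,0,-0.288],"rot":[0,0,0],"grip":1},{"linear":[0,0,-0.288],"rot":[0,0,0],"grip":1}]'

```text
time: 3.4
ee_pos: [0.4981, 0.0521, 0.1592]
eef_rot: [-0.109, 0.994, -0.0, -0.003]
ft_force: [-1.3, 0.1, -0.0]
width: 0.0005
```

apply_moves --commands '[{"linear":[0.013,0.003,0],"rot":[0,0,0],"grip":1},{"linear":[0.026,0.006,0],"rot":[0,0,0],"grip":1},{"linear":[0.039,0.009,0],"rot":[0,0,0],"grip":1},{"linear":[0.052,0.011,0],"rot":[0,0,0],"grip":1},{"linear":[0.065,0.014,0],"rot":[0,0,0],"grip":1},{"linear":[0.078,0.017,0],"rot":[0,0,0],"grip":1},{"linear":[0.091,0.02,0],"rot":[0,0,0],"grip":1},{"linear":[0.104,0.023,0],"rot":[0,0,0],"grip":1},{"linear":[0.114,0.025,0],"rot":[0,0,0],"grip":1},{"linear":[0.114,0.025,0],"rot":[0,0,0],"grip":1}]'

```text
time: 4.4
ee_pos: [0.5349, 0.059, 0.1621]
eef_rot: [-0.108, 0.994, -0.0, 0.0]
ft_force: [-2.1, -0.7, 0.6]
width: 0.0008
```

Run:
```python
from h import *
np.set_printoptions(precision=4,suppress=True)
s=shots()
im=np.hstack([s["top"]["frame"][150:390,250:500],s["side"]["frame"][150:390,250:500]])
save("a3",cv2.resize(im,None,fx=1.6,fy=1.6))
st=r.read_state();e=np.array(st["ee_pos"]);print(e,st["ft_force"])
R=np.array([[.977,-.2136],[.2136,.977]]);print(R.T@(e[:2]-[.5699,.0676]))
for n,c in s.items(): print(n,(proj(c,[.5699,.0676,.175])-[250,150])*1.6,[(np.round((np.array(l["location"])-[250,150])*1.6,1),round(l["p"],2)) for l in r.spot_point("knob",c)[:2]])
```

```text
[0.5347 0.0589 0.1621] [-1.131   0.9679  0.1667]
[-0.0363 -0.001 ]
top [203.1499 144.1276] []
side [207.2119 178.8786] []
```

View pics/a3.png

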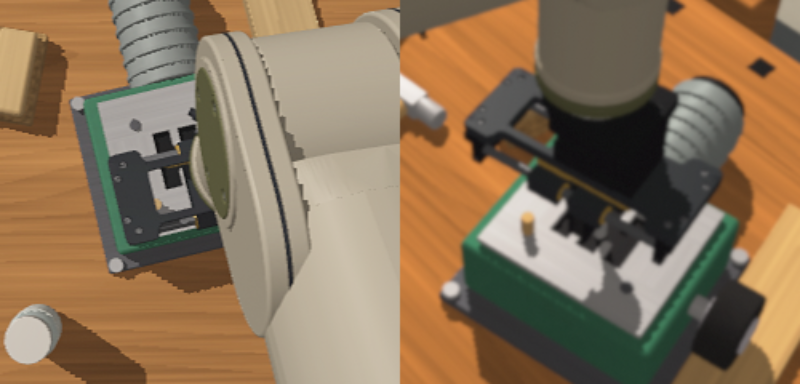

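apply_moves --commands '[{"linear":[0.008,0.002,0],"rot":[0,0,0],"grip":1},{"linear":[0.016,0.0035,0],"rot":[0,0,0],"grip":1},{"linear":[0.016,0.0035,0],"rot":[0,0,0],"grip":1},{"linear":[0,0,0],"rot":[0,0,0],"grip":1},{"linear":[-0.04,-0.01,0],"rot":[0,0,0],"grip":1},{"linear":[-0.04,-0.01,0.15],"rot":[0,0,0],"grip":1},{"linear":[-0.04,-0.01,0.3],"rot":[0,0,0],"grip":1},{"linear":[-0.1,-0.2,0.45],"rot":[0,0,0],"grip":1},{"linear":[-0.2,-0.4,0.5],"rot":[0,0,0],"grip":1},{"linear":[-0.2,-0.5,0.5],"rot":[0,0,0],"grip":1},{"linear":[-0.2,-0.5,0.5],"rot":[0,0,0],"grip":1}]'

```text
time: 5.7
ee_pos: [0.4733, -0.0963, 0.3139]
eef_rot: [-0.105, 0.994, -0.0, 0.002]
ft_force: [0.6, 0.1, 0.3]
width: 0.0007
```

Run:
```python
from h import *
np.set_printoptions(precision=4,suppress=True)
s=shots()
im=np.hstack([s["top"]["frame"][150:390,250:500],s["side"]["frame"][150:390,250:500]])
save("a4",cv2.resize(im,None,fx=1.6,fy=1.6))
st=r.read_state();e=np.array(st["ee_pos"]);print(e,st["ft_force"])
for n,c in s.items(): print(n,(proj(c,[.5699,.0676,.175])-[250,150])*1.6,[(np.round((np.array(l["location"])-[250,150])*1.6,1),round(l["p"],2)) for l in r.spot_point("knob",c)[:2]])
```

```text
[ 0.4739 -0.0948  0.3133] [ 0.1276  0.5711 -0.1784]
top [203.1499 144.1276] [(array([205.1, 143.5]), 0.94)]
side [207.2119 178.8786] [(array([205.9, 175.4]), 0.55)]
```

View pics/a4.png

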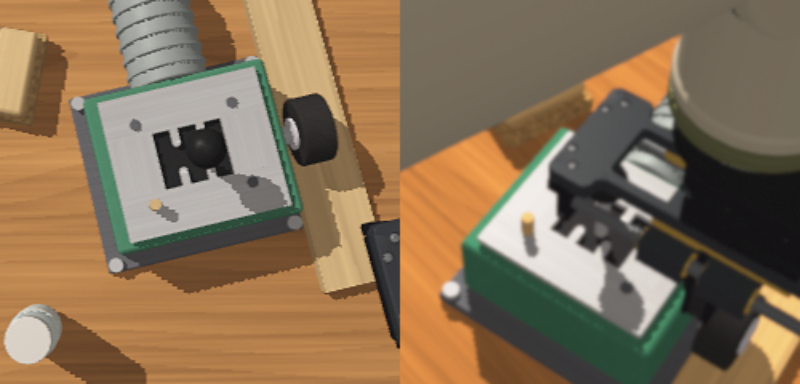

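The knob is nearly upright, at panel (206,149), about 4 mm short of centre and inside the cross slot's play. Next I'll push it toward +y from the −y side.

apply_moves --commands '[{"linear":[0.346,0.377,-0.1],"rot":[0,0,0],"grip":1},{"linear":[0.346,0.377,-0.1],"rot":[0,0,0],"grip":1},{"linear":[0.346,0.377,-0.1],"rot":[0,0,0],"grip":1},{"linear":[0.346,0.377,-0.1],"rot":[0,0,0],"grip":1},{"linear":[0.346,0.377,-0.1],"rot":[0,0,0],"grip":1},{"linear":[0.346,0.377,-0.2],"rot":[0,0,0],"grip":1},{"linear":[0.346,0.377,-0.3],"rot":[0,0,0],"grip":1},{"linear":[0.346,0.377,-0.4],"rot":[0,0,0],"grip":1},{"linear":[0.346,0.377,-0.504],"rot":[0,0,0],"grip":1},{"linear":[0.346,0.377,-0.504],"rot":[0,0,0],"grip":1},{"linear":[0.346,0.377,-0.504],"rot":[0,0,0],"grip":1}]'

```text
time: 7.0
ee_pos: [0.5782, 0.0215, 0.162]
eef_rot: [-0.108, 0.994, 0.0, 0.0]
ft_force: [0.3, -0.4, 0.2]
width: 0.0005
```

apply_moves --commands '[{"linear":[-0.003,0.013,0],"rot":[0,0,0],"grip":1},{"linear":[-0.006,0.026,0],"rot":[0,0,0],"grip":1},{"linear":[-0.0085,0.039,0],"rot":[0,0,0],"grip":1},{"linear":[-0.0115,0.052,0],"rot":[0,0,0],"grip":1},{"linear":[-0.0145,0.065,0],"rot":[0,0,0],"grip":1},{"linear":[-0.017,0.078,0],"rot":[0,0,0],"grip":1},{"linear":[-0.02,0.091,0],"rot":[0,0,0],"grip":1},{"linear":[-0.023,0.104,0],"rot":[0,0,0],"grip":1}]'

```text
time: 7.8
ee_pos: [0.5715, 0.0534, 0.1611]
eef_rot: [-0.108, 0.994, -0.0, 0.0]
ft_force: [1.0, -1.1, 1.8]
width: 0.0005
```

apply_moves --commands '[{"linear":[-0.003,0.013,0],"rot":[0,0,0],"grip":1},{"linear":[-0.006,0.026,0],"rot":[0,0,0],"grip":1},{"linear":[-0.0085,0.039,0],"rot":[0,0,0],"grip":1},{"linear":[-0.0115,0.052,0],"rot":[0,0,0],"grip":1},{"linear":[-0.0145,0.065,0],"rot":[0,0,0],"grip":1},{"linear":[-0.017,0.078,0],"rot":[0,0,0],"grip":1},{"linear":[-0.019,0.088,0],"rot":[0,0,0],"grip":1},{"linear":[-0.019,0.088,0],"rot":[0,0,0],"grip":1}]'

```text
time: 8.6
ee_pos: [0.5655, 0.0802, 0.1608]
eef_rot: [-0.108, 0.994, 0.0, -0.0]
ft_force: [-0.6, -0.7, -0.7]
width: 0.0004
```

Run:
```python
from h import *
np.set_printoptions(precision=4,suppress=True)
s=shots()
im=np.hstack([s["top"]["frame"][150:390,250:500],s["side"]["frame"][150:390,250:500]])
save("a5",cv2.resize(im,None,fx=1.6,fy=1.6))
st=r.read_state();e=np.array(st["ee_pos"]);print(e,st["ft_force"])
R=np.array([[.977,-.2136],[.2136,.977]]);print(R.T@(e[:2]-[.5699,.0676]))
for n,c in s.items():
  for y,z in((.049,.166),(.055,.164)):
    p=[*(R@[0,y]+[.5699,.0676]),z]; print(n,y,(proj(c,p)-[250,150])*1.6)
  print([(np.round((np.array(l["location"])-[250,150])*1.6,1),round(l["p"],2)) for l in r.spot_point("knob",c)[:2]])
```

```text
[0.5657 0.0798 0.161 ] [ 0.4749 -0.36   -0.3035]
[-0.0015  0.0128]
top 0.049 [151.5375 157.2881]
top 0.055 [145.2597 158.9848]
[(array([166.2, 156.5]), 0.71)]
side 0.049 [158.562  158.8388]
side 0.055 [152.7796 157.0905]
[(array([159.5, 158.1]), 0.84)]
```

View pics/a5.png

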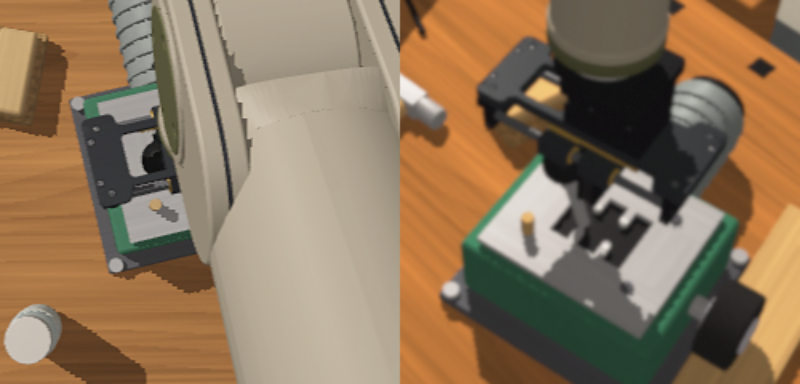

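apply_moves --commands '[{"linear":[-0.0015,0.0065,0],"rot":[0,0,0],"grip":1},{"linear":[-0.003,0.013,0],"rot":[0,0,0],"grip":1},{"linear":[-0.003,0.013,0],"rot":[0,0,0],"grip":1}]'

```text
time: 9.1
ee_pos: [0.5648, 0.0836, 0.1609]
eef_rot: [-0.108, 0.994, 0.0, -0.0]
ft_force: [1.2, -1.0, 0.3]
width: 0.0007
```

Run:
```python
from h import *
np.set_printoptions(precision=4,suppress=True)
s=shots()
st=r.read_state();e=np.array(st["ee_pos"]);print(e,st["ft_force"])
R=np.array([[.977,-.2136],[.2136,.977]]);C=np.array([.5699,.0676]);print(R.T@(e[:2]-C))
q={}
for n,c in s.items():
  q[n]=r.spot_point("knob",c)[0]["location"];p=onz(c,q[n],.165);print(n,R.T@(p[:2]-C),[np.round(l["bbox"],1) for l in r.search_frame("knob",c)[:1]])
p=tri([s["top"],s["side"]],[q["top"],q["side"]]);print(p,R.T@(p[:2]-C))
# dark-ball circle in side
g=cv2.cvtColor(s["side"]["frame"],cv2.COLOR_RGB2GRAY)
```

```text
[0.5648 0.0835 0.1609] [-0.3786 -1.0201 -0.1838]
[-0.0016  0.0166]
top [-0.0411  0.0584] [array([335.6, 237.7,  18.2,  25. ])]
side [0.002  0.0495] [array([336.8, 245.6,  31. ,  43.9])]
[0.5323 0.1039 0.2014] [-0.0289  0.0435]
```

apply_moves --commands '[{"linear":[-0.0015,0.006,0],"rot":[0,0,0],"grip":1},{"linear":[-0.003,0.012,0],"rot":[0,0,0],"grip":1},{"linear":[-0.003,0.012,0],"rot":[0,0,0],"grip":1}]'

```text
time: 9.7
ee_pos: [0.5639, 0.0874, 0.161]
eef_rot: [-0.108, 0.994, 0.0, -0.0]
ft_force: [0.2, 0.2, -1.0]
width: 0.0
```

Run:
```python
from h import *
np.set_printoptions(precision=4,suppress=True)
s=shots()
st=r.read_state();e=np.array(st["ee_pos"]);print(e,st["ft_force"])
R=np.array([[.977,-.2136],[.2136,.977]]);C=np.array([.5699,.0676]);print(R.T@(e[:2]-C))
c1=s["top"]["frame"][210:290,320:380];c2=s["side"]["frame"][210:310,310:400]
a=cv2.resize(c1,(400,533),interpolation=cv2.INTER_CUBIC);b=cv2.resize(c2,(400,444),interpolation=cv2.INTER_CUBIC)
b=np.vstack([b,np.zeros((533-444,400,3),np.uint8)])
for n,c,im,o,f in(("top",s["top"],a,(320,210),400/60),("side",s["side"],b,(310,210),400/90)):
  for y,z in((.045,.168),(.0535,.165)):
    p=(proj(c,[*(R@[-.002,y]+C),z])-o)*f; print(n,p); cv2.circle(im,tuple(int(v) for v in p),4,(255,0,0) if y<.05 else(0,255,0),-1)
save("a6",np.hstack([a,b]))
```

```text
[0.5639 0.0872 0.161 ] [-0.3477 -1.2697 -0.2557]
[-0.0017  0.0204]
top [184.5666 258.8385]
top [147.3142 268.9418]
side [181.0584 180.7293]
side [158.1816 174.1134]
```

View pics/a6.png

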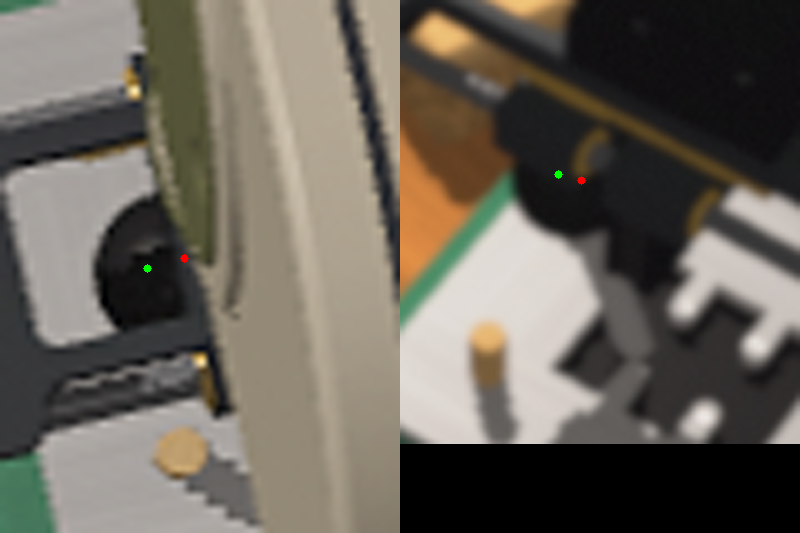

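apply_moves --commands '[{"linear":[-0.0015,0.006,0],"rot":[0,0,0],"grip":1},{"linear":[-0.003,0.013,0],"rot":[0,0,0],"grip":1},{"linear":[-0.003,0.013,0],"rot":[0,0,0],"grip":1}]'

```text
time: 10.1
ee_pos: [0.563, 0.0914, 0.161]
eef_rot: [-0.108, 0.994, 0.0, -0.0]
ft_force: [0.1, -1.1, 0.3]
width: 0.0006
```

apply_moves --commands '[{"linear":[-0.0008,0.0033,0],"rot":[0,0,0],"grip":1},{"linear":[-0.001,0.005,0],"rot":[0,0,0],"grip":1}]'

```text
time: 10.3
ee_pos: [0.5627, 0.0925, 0.161]
eef_rot: [-0.108, 0.994, 0.0, -0.0]
ft_force: [-0.4, -1.8, 0.4]
width: 0.0008
```

apply_moves --commands '[{"linear":[0.01,-0.045,0],"rot":[0,0,0],"grip":1},{"linear":[0.01,-0.045,0.15],"rot":[0,0,0],"grip":1},{"linear":[0.01,-0.045,0.3],"rot":[0,0,0],"grip":1},{"linear":[-0.1,-0.2,0.35],"rot":[0,0,0],"grip":1},{"linear":[-0.2,-0.35,0.4],"rot":[0,0,0],"grip":1},{"linear":[-0.3,-0.5,0.45],"rot":[0,0,0],"grip":1},{"linear":[-0.3,-0.6,0.45],"rot":[0,0,0],"grip":1},{"linear":[-0.3,-0.6,0.45],"rot":[0,0,0],"grip":1}]'

```text
time: 11.1
ee_pos: [0.4712, -0.0949, 0.2978]
eef_rot: [-0.103, 0.995, 0.0, 0.002]
ft_force: [0.5, 1.2, -0.2]
width: 0.0003
```

```bash
cat > look.py <<'E'
from h import *
import sys
np.set_printoptions(precision=4,suppress=True)
s=shots()
st=r.read_state();e=np.array(st["ee_pos"]);print(st["time"],e,st["ft_force"])
R=np.array([[.977,-.2136],[.2136,.977]]);C=np.array([.5699,.0676]);print(R.T@(e[:2]-C))
a=cv2.resize(s["top"]["frame"][200:300,320:420],(400,400),interpolation=cv2.INTER_CUBIC);b=cv2.resize(s["side"]["frame"][220:320,310:410],(400,400),interpolation=cv2.INTER_CUBIC)
x,y=float(sys.argv[2]),float(sys.argv[3]);z=.03+np.sqrt(.145**2-x*x-y*y)
for n,c,im,o in(("top",s["top"],a,(320,200)),("side",s["side"],b,(310,220))):
    p=(proj(c,[*(R@[x,y]+C),z])-o)*4; print(n,p); cv2.circle(im,tuple(int(v) for v in p),4,(255,0,0),-1)
    for l in r.spot_point("knob",c)[:1]: print(" net",(np.array(l["location"])-o)*4,l["p"],R.T@(onz(c,l["location"],z)[:2]-C))
save(sys.argv[1],np.hstack([a,b]))
E
python3 look.py a7 -.002 .053
```

```text
11.2 [ 0.4726 -0.089   0.2965] [ 0.6898  0.7464 -0.7176]
[-0.1285 -0.1322]
top [ 89.6672 201.076 ]
 net [100.  198.8] 0.88 [-0.0021  0.049 ]
side [143.5545 117.4412]
 net [142.  102.4] 0.62 [0.0032 0.0571]
```

View pics/a7.png

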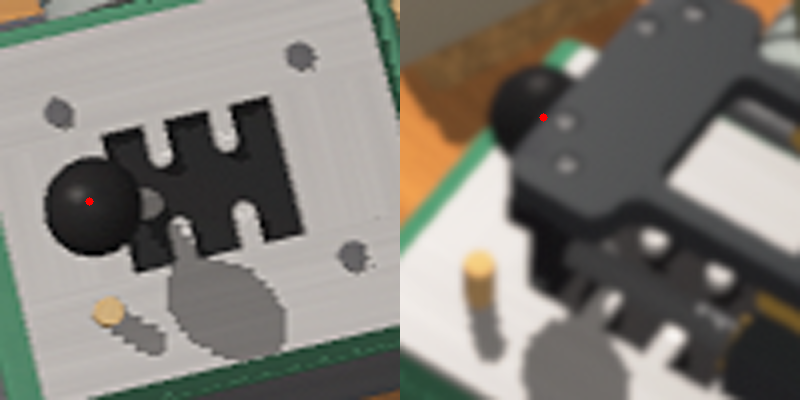

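Seen from above, the ball is at panel (93,205), local about (−3,+52) mm, so it has entered the corner column. Next is the −x push from the +x side.

apply_moves --commands '[{"linear":[0.417,0.718,0],"rot":[0,0,0],"grip":1},{"linear":[0.417,0.718,0],"rot":[0,0,0],"grip":1},{"linear":[0.417,0.718,0],"rot":[0,0,0],"grip":1},{"linear":[0.417,0.718,0],"rot":[0,0,0],"grip":1},{"linear":[0.417,0.718,0],"rot":[0,0,0],"grip":1},{"linear":[0.417,0.718,0],"rot":[0,0,0],"grip":1},{"linear":[0.417,0.718,0],"rot":[0,0,0],"grip":1},{"linear":[0.417,0.718,-0.1],"rot":[0,0,0],"grip":1},{"linear":[0.417,0.718,-0.2],"rot":[0,0,0],"grip":1},{"linear":[0.417,0.718,-0.3],"rot":[0,0,0],"grip":1},{"linear":[0.417,0.718,-0.4],"rot":[0,0,0],"grip":1},{"linear":[0.417,0.718,-0.447],"rot":[0,0,0],"grip":1},{"linear":[0.417,0.718,-0.447],"rot":[0,0,0],"grip":1}]'

```text
time: 12.6
ee_pos: [0.5967, 0.1272, 0.1603]
eef_rot: [-0.108, 0.994, -0.0, -0.002]
ft_force: [-0.8, -0.1, 1.1]
width: 0.0005
```

apply_moves --commands '[{"linear":[-0.013,-0.003,0],"rot":[0,0,0],"grip":1},{"linear":[-0.026,-0.0055,0],"rot":[0,0,0],"grip":1},{"linear":[-0.039,-0.0085,0],"rot":[0,0,0],"grip":1},{"linear":[-0.052,-0.0115,0],"rot":[0,0,0],"grip":1},{"linear":[-0.065,-0.014,0],"rot":[0,0,0],"grip":1},{"linear":[-0.078,-0.017,0],"rot":[0,0,0],"grip":1}]'

```text
time: 13.2
ee_pos: [0.5745, 0.1229, 0.1624]
eef_rot: [-0.108, 0.994, 0.0, 0.001]
ft_force: [2.4, 1.1, 0.8]
width: 0.0004
```

apply_moves --commands '[{"linear":[-0.013,-0.003,0],"rot":[0,0,0],"grip":1},{"linear":[-0.026,-0.0055,0],"rot":[0,0,0],"grip":1},{"linear":[-0.039,-0.0085,0],"rot":[0,0,0],"grip":1}]'

```text
time: 13.5
ee_pos: [0.5624, 0.1202, 0.1619]
eef_rot: [-0.108, 0.994, 0.0, -0.0]
ft_force: [2.5, 1.1, 1.0]
width: 0.0003
```

apply_moves --commands '[{"linear":[-0.01,-0.002,0],"rot":[0,0,0],"grip":1},{"linear":[-0.02,-0.0045,0],"rot":[0,0,0],"grip":1},{"linear":[-0.03,-0.0065,0],"rot":[0,0,0],"grip":1},{"linear":[-0.03,-0.0065,0],"rot":[0,0,0],"grip":1}]'

```text
time: 13.9
ee_pos: [0.5533, 0.118, 0.1617]
eef_rot: [-0.108, 0.994, -0.0, -0.0]
ft_force: [1.5, 0.8, -1.6]
width: 0.0006
```

apply_moves --commands '[{"linear":[-0.005,-0.001,0],"rot":[0,0,0],"grip":1},{"linear":[-0.01,-0.002,0],"rot":[0,0,0],"grip":1},{"linear":[-0.015,-0.003,0],"rot":[0,0,0],"grip":1},{"linear":[-0.015,-0.003,0],"rot":[0,0,0],"grip":1}]'

```text
time: 14.3
ee_pos: [0.5491, 0.1172, 0.1619]
eef_rot: [-0.108, 0.994, -0.0, -0.0]
ft_force: [1.6, -0.2, -1.0]
width: 0.0005
```

apply_moves --commands '[{"linear":[-0.005,-0.001,0],"rot":[0,0,0],"grip":1},{"linear":[-0.008,-0.002,0],"rot":[0,0,0],"grip":1}]'

```text
time: 14.5
ee_pos: [0.5468, 0.1167, 0.1619]
eef_rot: [-0.108, 0.994, 0.0, 0.0]
ft_force: [1.7, -0.5, -0.7]
width: 0.0005
```

apply_moves --commands '[{"linear":[-0.004,-0.001,0],"rot":[0,0,0],"grip":1}]'

```text
time: 14.6
ee_pos: [0.5456, 0.1164, 0.1619]
eef_rot: [-0.108, 0.994, 0.0, 0.0]
ft_force: [2.7, 0.1, -3.0]
width: 0.0007
```

apply_moves --commands '[{"linear":[-0.003,-0.001,0],"rot":[0,0,0],"grip":1},{"linear":[-0.003,-0.001,0],"rot":[0,0,0],"grip":1}]'

```text
time: 14.8
ee_pos: [0.545, 0.1161, 0.1619]
eef_rot: [-0.108, 0.994, 0.0, 0.0]
ft_force: [4.9, 0.5, -3.3]
width: 0.0005
```

apply_moves --commands '[{"linear":[0.04,0.01,0],"rot":[0,0,0],"grip":1},{"linear":[0.07,0.015,0],"rot":[0,0,0],"grip":1},{"linear":[0.07,0.015,0.15],"rot":[0,0,0],"grip":1},{"linear":[0.07,0.015,0.3],"rot":[0,0,0],"grip":1},{"linear":[0.07,0.015,0.45],"rot":[0,0,0],"grip":1},{"linear":[-0.2,-0.6,0.45],"rot":[0,0,0],"grip":1},{"linear":[-0.2,-0.8,0.45],"rot":[0,0,0],"grip":1},{"linear":[-0.2,-0.8,0.45],"rot":[0,0,0],"grip":1},{"linear":[-0.2,-0.8,0.45],"rot":[0,0,0],"grip":1},{"linear":[-0.2,-0.8,0.45],"rot":[0,0,0],"grip":1},{"linear":[-0.2,-0.8,0.45],"rot":[0,0,0],"grip":1},{"linear":[-0.2,-0.8,0.45],"rot":[0,0,0],"grip":1}]'

```text
time: 16.0
ee_pos: [0.4842, -0.1254, 0.2972]
eef_rot: [-0.106, 0.994, 0.0, 0.0]
ft_force: [0.4, 0.8, -0.7]
width: 0.0005
```

```bash
python3 look.py a8 -.043 .052
```

```text
16.1 [ 0.4851 -0.1224  0.2968] [ 0.6791 -0.1168  0.8537]
[-0.1234 -0.1675]
top [117.0789 307.0461]
 net [125.2 306.4] 0.62 [-0.0435  0.049 ]
side [ 78.3611 209.0985]
```

View pics/a8.png

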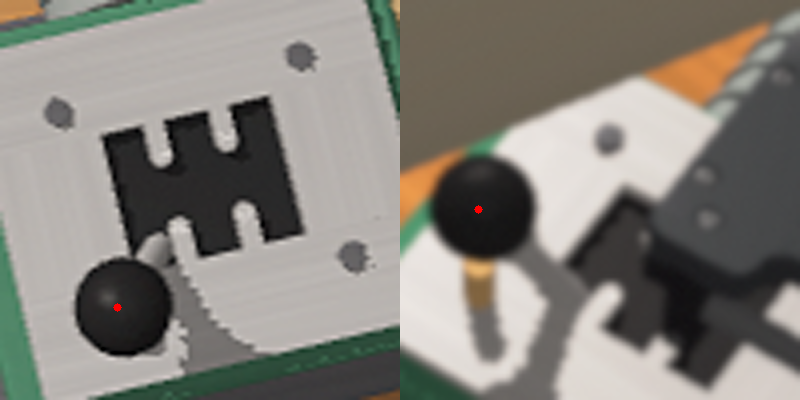

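The ball is at panel (124,307) in the top view and (83,206) in the side view, about 3 mm from the home point above the peg. The tool is clear, so I'll hand in.

```bash
python3 -c "
from bench import r
print(r.close_job())"
```

```text
the job is handed in; nothing more can be done
None
```

I pushed the lever with closed fingers, without gripping it, into the corner slot marked by the peg (feeder −x, +y). I then moved the arm clear and handed in at about 16 s of the 56 s allowed.

**Final position:** in the last top view the knob is about 43 mm along −x and 49–50 mm along +y from the gate's centre. That is about 3 mm from the peg, with a tilt of about −0.30 rad. The side view agrees.

**Forces:** the wrist force reached about 6 N in the readings, rising at the end of the last push, which suggests the lever met its end stop. It was about 1 N once I had backed away.

**Loose things:** the tool never went near the sanding block, jar or hammer. I did not measure their positions again at the end.

**Checks that disagreed:**
- The network's first side-view knob fix landed on the glue jar, so I used the picture instead.
- During the sideways push the arm hid the knob and the two views disagreed by several millimetres. I backed off and looked again before the last push.
- One move call was refused for leaving out "rot", and I resent it.

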